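# Wind the dough sheeter's roller down

## Robot

A 6-joint arm with a two-finger parallel gripper is mounted at the origin on the work surface. World frame = base frame: x ahead of the robot, y to its left, z up, the work surface at z = 0. Lengths are in mm, angles in rad, forces in N, time in s.
With the tool pointing down it reaches from about 400 to 925 mm from the base axis. Payload 12.5 kg.
Tool frame: the origin (TCP) lies at the centre of the arm's flange, where the gripper is bolted on; the fingertips stand 190 mm ahead of it and the grasp point (between the pads) lies 171 mm ahead of it; z points along the fingers, y is the line along which they close (so a half turn about z gives the same grasp; the last joint's range is limited). The gripper opens to 95 mm and grips with 3 to 60 N. Pads are 20 mm wide; open, the fingers measure 119 mm over their backs; the gripper's body (75 mm by 180 mm) begins 59 mm behind the grasp point.
Start: joints at [-1.321, 0.491, 1.559, -0, 1.092, -0.106], TCP at [217.732, -585.848, 404.761] pointing down, gripper open.
Joint ranges: [-3.1, 3.1], [-0.84, 2.19], [0.05, 2.79], [-1.13, 4.28], [0.06, 2.93], [-2.69, 2.69]. Speed limits (rad/s): [2.22, 2.22, 2.79, 3.14, 3.14, 3.14].

## Interface

Orientations are given as [roll, pitch, yaw] about the fixed x, y, z axes, in that order (R = Rz(yaw) Ry(pitch) Rx(roll)).
In Python, from cell import env, read_camera, search_frame, cut_out gives the robot as it stands. The module is installed in compiled form; this text tells all that it offers.
- The arm moves only by the tool move_arm, never from a script. Its argument "commands" is a list of rows, each a list of 3 entries, a list of its own where there are three numbers: the shift along the world's x, y, z normalised to -1 to 1, where 1 is 0.03 m, then the turn about the world's z normalised to -1 to 1, where 1 is 0.08 rad, then the opening, from -1 (shut) to 1 (fully open), so that 0 is half open. A call has 1 to 20 rows; each row shifts and turns the commanded pose from where the row before left it; what a row does not reach is not made up. A row lasts 1/12 s, in which the tool goes at most 41.7 mm and 7.16 degrees, less where a joint would pass 70% of its speed; a pose out of reach is approached as far as the arm can. A call with a number of a shift or a turn outside -1 to 1 is refused whole. A call with a gripper value outside its range is refused whole. The fingers move at their own pace and stop on an object; the grip force is fixed at half the most. Time passes only in rows, so rows that do not move let the fingers close. It gives the time, the measured TCP pose, the force, the opening and the grip force at its end, in the units of the state.
- env.state(): the state, without advancing time (a new reading comes with each control period).
- read_camera(name): name is "scene" or "top" or "wrist"; returns a dict with "image" (384x512x3 uint8, red, green, blue), "fx", "fy", "cx", "cy" (pixels), "rvec" (rotation vector, rad) and "tvec" (3), from world to camera coordinates, as OpenCV has them. Camera axes: x right, y down, z forward; pixel columns grow to the right and rows downward; lengths in mm; the calibration is good to about 2 mm. A picture is of the moment at which its call begins. There is no depth.
- env.job_done(): hands the job in; it is judged then, once.
Trained networks look in a picture, given as the dict that the camera call returned (one of the last four; its "shot" number tells which), for a name from the list of things; names that differ only in an ending like _2 or _b are one class to them, and where a whole thing is asked for, a point or a joint stands for the part that bears it (a point fixed in the world has none). Each returns a list of dicts, best first, with "confidence" (0 to 1); they miss things now and then, are a little off and sometimes report something else, mostly with a low value. They report only what shows in the picture. A call takes as long as a camera call.
- search_frame(thing, picture): "at" ([column, row] in pixels, amid what is visible of it).
- cut_out(thing, picture): "region" (384x512 bool, what is visible of it) and "at" ([column, row] in pixels, amid what is visible of it).
The state is a dict: "t": time; "joints": joint angles; "qvel": joint speeds; "tau": joint torques, N m; "eef_pos": TCP position; "tcp_rot": TCP orientation; "ft_force": force on the tool from outside, world axes, zero at the start; "moment": the same for the moment, N m; "opening": opening from 0.0 (shut) to 1.0 (fully open); "grip_force": force on a finger pad.
Only numpy, scipy, OpenCV 4.12 (cv2) and the standard library are available. Lean on these libraries where they do the work, as an engineer would, in place of code of your own. Each camera call takes 0.05 s, during which the arm holds its last target. There are 200 camera calls.

## Task

Fit the loose crank onto the square shaft on top of the dough sheeter, fully home, feeling for the fit rather than forcing it. Then wind it clockwise (seen from above), round and round, until the upper roller is all the way down at its stop, without wrenching against the stop, and leave the crank sitting on the shaft. Leave the other things on the counter where they are.

Things in the scene. Friction and masses are not known exactly. Their poses are not given: they have to be found in the camera images.
- crank_hub (a point): Grasp point of the loose upright crank: on its hub's axis, 46 mm above the hub's underside, z up. Hub: dark steel block 32 x 32 mm, 60 mm tall, sides parallel to x and y. x points along the 18 mm wide arm (22 to 34 mm above the underside) to the knob; a 22 mm wide tail reaches back to x = -40 mm, 18 to 38 mm up. Grip the hub across y from above (the knob is in the way across x). 0.4 kg
- crank_knob (a point): On the axis of the crank's knob, at the height to grip it, 58 mm above the hub's underside and 70 mm from the hub's axis. The knob is an upright black cylinder 22 mm in diameter, from 35 to 78 mm above the hub's underside. It spins freely about its own axis: gripped, it can be led round in a circle without turning the gripper.
- crank_mouth (a point): Mouth of the square socket, in the middle of the hub's underside. The socket is 16 mm square and 38 mm deep, its sides parallel to the hub's, with a small chamfer at the mouth. The crank stands on this underside.
- collar (a point): On the winding shaft's axis, on the upper face of its 28 mm round collar, 160 mm above the counter: fully home, the hub's underside rests on this face. Its axes are the sheeter's (x to the rear, y across), NOT the square's: the square stands at any angle about the vertical, not given. The shaft turns stiffly (about 0.22 N m, 3 N at the knob), stays where left, and has a firm stop at the end.
- shaft_tip (a point): Top of the winding shaft, 33 mm above the collar's face. From the face up: a 14 mm square 18 mm high, a taper 3 mm high from 14 to 9 mm square, a round pilot pin 8 mm in diameter and 12 mm high, smaller than the socket by 4 mm all round. So a socket at a wrong angle stops with the hub's underside 18 to 21 mm above the collar's face; at the right angle it slides down to the face.
- bridge (a point): Middle of the top of the sheeter's white bridge under the shaft, 150 mm above the counter, 64 mm (x) by 220 mm (y). Two dark 10 mm indicator rods, 82 mm to either side of the shaft along y, reach up to 173 mm above the counter and sink with the roller. Nothing else there is higher than 150 mm.
- roller (a joint): How far the upper roller has been wound down, m: 0 at the very top, 0.021 all the way down, where the shaft meets a firm stop. One clockwise turn of the shaft lowers it by about 12 mm; it starts between 0 and 4 mm
- jar_mid (a point): Middle of a bystander to leave alone: closed glass jar, 60 mm in diameter, 75 mm tall
- tin_mid (a point): Middle of a bystander to leave alone: empty small loaf tin 100 x 60 x 42 mm
- tin_b_mid (a point): Middle of a bystander to leave alone: empty loaf tin 160 x 85 x 55 mm
- beaker_mid (a point): Middle of a bystander to leave alone: clear open beaker, 84 mm across, 100 mm tall
- scraper_mid (a point): Middle of a bystander to leave alone: bench scraper lying flat, 120 x 112 mm, 20 mm high
- brush_mid (a point): Middle of a bystander to leave alone: pastry brush lying flat, about 200 mm long

How it is judged (in metres and radians):
On the way, in this order (a step that is already met when the one before it is completed fails the run):
1. the crank is fully home on the square shaft, upright (horizontal distance between crank_mouth and collar below 0.004 m and z of crank_mouth in the frame of collar between -0.004 and 0.004 m and angle between crank_hub's own z axis and vertical below 0.12 rad), for 0.2 s.
2. the roller is wound down to its stop with the crank on the shaft (all of step 1 and value of joint roller above 0.0195 m), for 0.1 s.
At the end, for the whole second after the job is handed in: The upper roller is within 1.5 mm of its lower stop (reading above 19.5 mm of 21), and the crank is left at rest and released, upright on the shaft with the hub's underside within 4 mm of the collar's face, centred on it within 4 mm and tilted less than 7 degrees (all of step 2 and linear speed of crank below 0.02 m/s and contact force between the fingers and crank below 0.1 N); the robot touches nothing.
It fails at once if the crank is forced down while it does not fit: more than 50 N between crank and shaft while the hub is over 8 mm above the collar (contact force between crank and shaft above 50 N and z of crank_mouth in the frame of collar above 0.008 m).
It fails at once if the crank is wrenched on the shaft: more than 350 N between the socket's faces and the shaft, as from about 25 N or more of push on the knob against the stop (contact force between crank and shaft above 350 N).
It fails at once if a bystander is pushed more than 40 mm from its place (distance of any of jar_mid, tin_mid, tin_b_mid, beaker_mid, scraper_mid, brush_mid from where it was at the start of the episode above 0.04 m).
It also fails if it takes over 72 s, if anything falls off the work surface, if the arm or the gripper's body presses on something with over 40 N, if the wrist force passes 120 N, or if a joint passes its speed limit or range.

## Working session

There is one attempt and no reset: what is moved stays moved. The work goes in short steps, Python scripts to look and compute and a tool call to move; the robot and the scene stay as the last step left them, time stands still between calls to the robot, and variables do not carry over. Pictures are saved under pics/ and viewed, at most 10 in all, crops included, and the job is handed in when it is done.

Besides the shell and the picture viewer there is one more tool, called after "Request:" as name(argument=value, ...), one argument or row to a line, values as JSON. move_arm: Moves the arm, as the interface text tells. Its arguments: {"type":"object","properties":{"commands":{"type":"array","items":{"type":"array"}}},"required":["commands"]}

```bash
mkdir -p pics; cat > h.py <<'E'
import numpy as np, cv2
from cell import env, read_camera, search_frame, cut_out
def P(c):
    R=cv2.Rodrigues(np.array(c["rvec"],float))[0]; t=np.array(c["tvec"],float).ravel(); return R,t
def ray(c,px,z):
    R,t=P(c); d=R.T@np.array([(px[0]-c["cx"])/c["fx"],(px[1]-c["cy"])/c["fy"],1]); o=-R.T@t
    return o+d*(z-o[2])/d[2]
def tri(obs):
    A=[];b=[]
    for c,px in obs:
        R,t=P(c); d=R.T@np.array([(px[0]-c["cx"])/c["fx"],(px[1]-c["cy"])/c["fy"],1]); d/=np.linalg.norm(d); o=-R.T@t
        M=np.eye(3)-np.outer(d,d); A.append(M); b.append(M@o)
    return np.linalg.solve(sum(A),sum(b))
def proj(c,p):
    R,t=P(c); q=R@np.array(p,float)+t; return q[:2]/q[2]*[c["fx"],c["fy"]]+[c["cx"],c["cy"]]
def save(im,n,s=1):
    cv2.imwrite("pics/"+n,cv2.resize(im[:,:,::-1],None,fx=s,fy=s,interpolation=cv2.INTER_CUBIC))
E
python3 - <<'E'
from h import *
s=env.state(); print(s)
cs={n:read_camera(n) for n in("scene","top","wrist")}
im=np.vstack([cs["scene"]["image"],cs["top"]["image"]])
save(cs["scene"]["image"],"s.png",1.5); save(cs["top"]["image"],"t.png",1.5)
for n,c in cs.items():
    R,t=P(c); print(n,-R.T@t,R[2],c["fx"])
    for th in["crank_hub","crank_knob","crank_mouth","collar","shaft_tip","bridge","jar_mid","tin_mid","beaker_mid","scraper_mid","brush_mid"]:
        r=search_frame(th,c); print(th,[(np.round(q["at"]).tolist(),round(q["confidence"],2)) for q in r[:3]])
E
```

```text
{'t': 0.0, 'joints': array([-1.32057233e+00,  4.91573615e-01,  1.55950054e+00, -2.48550943e-06,
        1.09171143e+00, -1.05601477e-01]), 'qvel': array([ 0.00035384, -0.00020061, -0.00209766, -0.00153396,  0.00107185,
        0.00072294]), 'tau': array([-1.00701440e-03, -6.12645650e+01, -2.58177173e+01,  6.91936864e-02,
        4.83012199e-02, -1.29078526e-04]), 'eef_pos': array([ 217.73626494, -585.79639991,  404.13529658]), 'tcp_rot': array([-3.14040614e+00, -1.23548719e-04,  3.55826545e-01]), 'ft_force': array([ 0.72487765, -0.32214927, -0.27100362]), 'moment': array([ 0.01571018, -0.01157697,  0.01970597]), 'grip_force': 0.0, 'opening': 0.997516964377267}
scene [1311.10332245 -526.48917736 1138.83138561] [-0.54070861  0.43418929 -0.72049557] 479.02432387466575
crank_hub [([262.0, 169.0], 0.86)]
crank_knob [([264.0, 169.0], 0.63)]
crank_mouth [([262.0, 170.0], 0.69), ([338.0, 210.0], 0.22)]
collar [([199.0, 240.0], 0.92)]
shaft_tip [([200.0, 237.0], 0.65)]
bridge [([200.0, 241.0], 0.61), ([196.0, 236.0], 0.32)]
jar_mid [([322.0, 164.0], 0.95)]
tin_mid [([288.0, 209.0], 0.81), ([3
[... 181 characters left out ...]
07517439 -0.01446773 -0.99706544] 444.7722044419077
crank_hub [([213.0, 227.0], 0.7)]
crank_knob [([218.0, 226.0], 0.55)]
crank_mouth [([214.0, 228.0], 0.63)]
collar [([327.0, 198.0], 0.56)]
shaft_tip [([327.0, 190.0], 0.6)]
bridge [([332.0, 194.0], 0.69)]
jar_mid [([158.0, 195.0], 0.76)]
tin_mid [([226.0, 168.0], 0.76)]
beaker_mid [([199.0, 127.0], 0.55)]
scraper_mid [([167.0, 270.0], 0.81)]
brush_mid [([342.0, 128.0], 0.79), ([280.0, 110.0], 0.15)]
wrist [ 295.46286497 -555.68488148  383.90514465] [-0.27323898 -0.10067115 -0.95666388] 335.47602745016445
crank_hub []
crank_knob []
crank_mouth []
collar []
shaft_tip []
bridge []
jar_mid []
tin_mid []
beaker_mid []
scraper_mid []
brush_mid []
```

View pics/s.png

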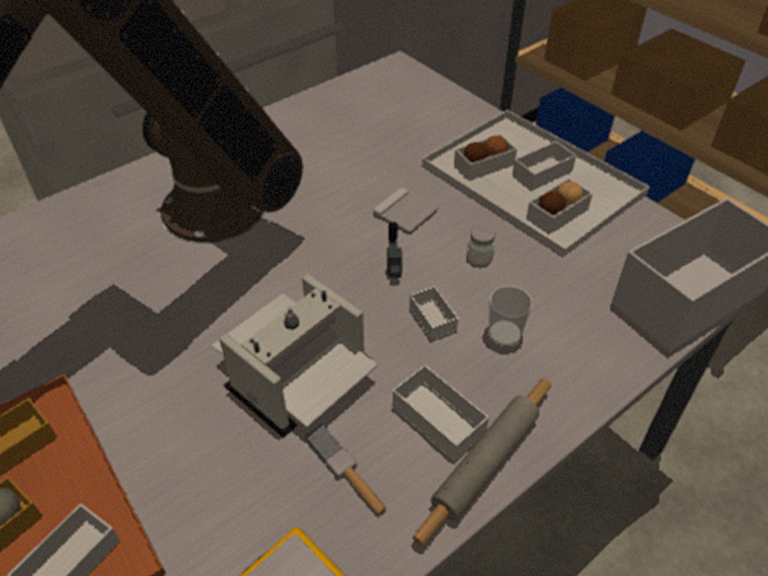

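View pics/t.png

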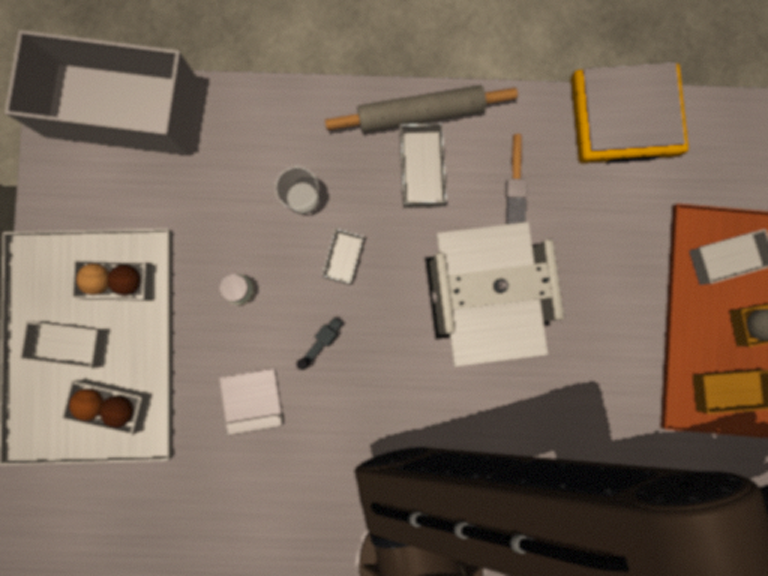

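```bash
python3 - <<'E'
from h import *
a=read_camera("scene");b=read_camera("top")
for n,c in(("s",a),("t",b)):
  for th in ["crank_hub","crank_knob"]:
    for q in cut_out(th,c)[:1]:
        m=q["region"];ys,xs=np.nonzero(m);print(n,th,q["at"],xs.min(),xs.max(),ys.min(),ys.max(),m.sum())
print("crank",tri([(a,[262,169]),(b,[214,227])]), ray(b,[214,227],40),ray(a,[262,169],40))
print("shaft",tri([(a,[200,237]),(b,[327,190])]), ray(b,[327,190],190),ray(b,[327,198],160),ray(a,[199,240],165))
for n,pa,pb,z in(("jar",[322,164],[158,195],37),("tin",[288,209],[226,168],25),("beaker",[338,209],[199,127],50),("scr",[271,138],[167,270],10)): print(n,ray(b,pb,z),ray(a,pa,z))
E
```

```text
s crank_hub [261.7, 169.8] 258 268 149 185 305
s crank_knob [263.5, 169.4] 257 268 148 185 321
t crank_hub [215.5, 225.6] 199 227 213 246 303
t crank_knob [216.1, 226.0] 198 228 211 245 355
crank [439.90878358 207.15028078  41.48146421] [440.08472674 207.5323478   40.        ] [438.55764379 207.87150958  40.        ]
shaft [ 558.46321864 -121.88956898   63.28290534] [ 547.52589899 -101.69935993  190.        ] [ 528.08890364 -107.07138494  160.        ] [ 636.76037763 -166.69791971  165.        ]
jar [530.73866128 377.84279052  37.        ] [544.77198336 380.48628703  37.        ]
tin [619.1211735 178.5861365  25.       ] [614.4998418  166.37089075  25.        ]
beaker [737.1839894  261.73688417  50.        ] [725.62971791 267.59986768  50.        ]
scr [307.20987989 346.74368805  10.        ] [310.79847306 356.60275806  10.        ]
```

The scene view shows the crank at about (262,169) and the shaft tip at (194,211); the network's scene hits at (200,240) are wrong. In the top view the shaft is at (334,190), with the crank hub near (219,221) and its knob near (202,241), free of its neighbours.

```bash
python3 - <<'E'
from h import *
a=read_camera("scene");b=read_camera("top")
print("shaft",tri([(a,[194,208]),(b,[334,190])]),ray(b,[334,190],190),ray(a,[194,208],190))
# rods / bridge in top for yaw
print("hub",ray(b,[219,220],55),"knob",ray(b,[202,241],78), ray(a,[262,151],78), "hubscene",ray(a,[262.5,173],60))
h=ray(b,[219,220],55);k=ray(b,[202,241],78);print(np.arctan2(*(k-h)[1::-1]),np.linalg.norm((k-h)[:2]))
E
```

```text
shaft [ 549.21246823 -121.8757378   179.32222489] [ 548.04792336 -120.36367446  190.        ] [ 558.03686492 -125.96651153  190.        ]
hub [461.10496415 192.30958623  55.        ] knob [399.44794273 237.38853601  78.        ] [402.63669927 237.33057723  78.        ] hubscene [469.71545985 183.91645927  60.        ]
2.5102818092224117 76.37866196540679
```

Request:
move_arm(
  commands=[
    [[0.53, 0.92, 0], -0.685, 1],
    [[0.53, 0.92, 0], -0.685, 1],
    [[0.53, 0.92, 0], -0.685, 1],
    [[0.53, 0.92, 0], -0.685, 1],
    [[0.53, 0.92, 0], -0.685, 1],
    [[0.53, 0.92, 0], -0.685, 1],
    [[0.53, 0.92, 0], -0.685, 1],
    [[0.53, 0.92, 0], -0.685, 1],
    [[0.53, 0.92, 0], -0.685, 1],
    [[0.53, 0.92, 0], -0.685, 1],
    [[0.53, 0.92, 0], -0.685, 1],
    [[0.53, 0.92, 0], -0.685, 1],
    [[0.53, 0.92, 0], -0.685, 1],
    [[0.53, 0.92, 0], -0.685, 1],
    [[0.53, 0.92, 0], -0.685, 1],
    [[0.53, 0.92, 0], -0.685, 1],
    [[0.53, 0.92, 0], -0.685, 1],
    [[0.53, 0.92, 0], -0.685, 1],
    [[0, 0, 0], 0, 1],
    [[0, 0, 0], 0, 1],
  ],
)

```text
t: 3.87
eef_pos: [504.3, -87.9, 404.7]
tcp_rot: [3.141, 0.0, -0.628]
ft_force: [-0.5, -0.4, 0.0]
opening: 1.004
grip_force: 0.0
```

```bash
python3 - <<'E'
from h import *
c=read_camera("wrist"); b=read_camera("top")
import pickle; pickle.dump(c,open("w1.pkl","wb"))
save(c["image"],"w1.png",1.5)
p=proj(c,[550,-121,185]).astype(int); print(p)
for th in["collar","shaft_tip","bridge"]:
    print(th,[(q["at"],q["confidence"]) for q in search_frame(th,c)[:2]])
x0=max(p[0]-60,0);y0=max(p[1]-45,0);print(x0,y0)
save(c["image"][y0:y0+90,x0:x0+120],"w1c.png",6)
E
```

```text
[257 133]
collar [([262.9, 104.2], 0.87)]
shaft_tip [([258.5, 105.4], 0.57)]
bridge [([268.1, 103.7], 0.97)]
197 88
```

View pics/w1c.png

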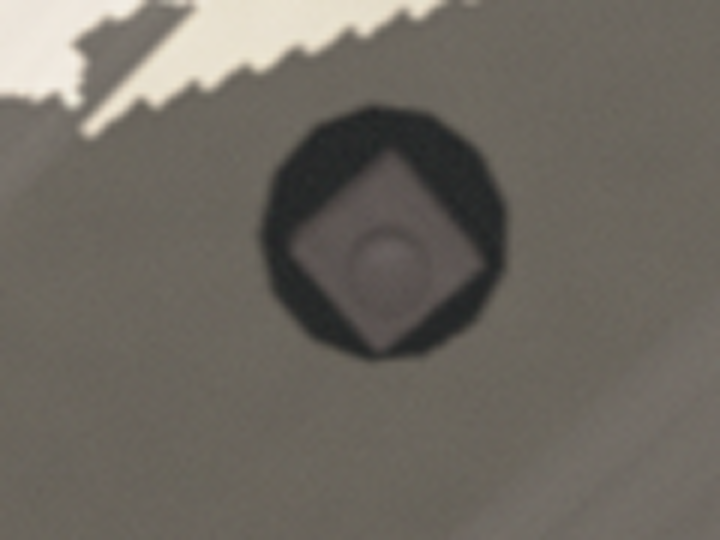

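The wrist crop clearly shows the shaft: round dark collar centred at crop (385,231), with the square's corners at (390,148), (487,265), (378,352) and (290,243).

```bash
python3 - <<'E'
from h import *
import pickle; c=pickle.load(open("w1.pkl","rb"))
f=lambda x,y:[197+(x+.5)/6-.5,88+(y+.5)/6-.5]
print("collar",ray(c,f(385,231.5),160))
K=np.array([ray(c,f(*p),178)[:2] for p in[(390,148),(487,265),(378,352),(290,243)]]);print(K.mean(0))
K2=np.roll(K,-1,0)-K; print(np.linalg.norm(K2,axis=1),np.degrees(np.arctan2(K2[:,1],K2[:,0]))%90)
d=K[2]-K[0];e=K[3]-K[1];print(np.degrees(np.arctan2(d[1],d[0]))%90,np.degrees(np.arctan2(e[1],e[0]))%90)
# crop of rest & sheeter
print("pin",ray(c,f(388,258),193))
E
```

```text
collar [ 550.34672135 -123.67728499  160.        ]
[ 550.2337578  -123.47597422]
[15.27914315 14.19567766 14.27198782 13.79843404] [4.4924725  2.79569336 2.87138758 6.95362566]
50.81249776049552 47.68015706496881
pin [ 551.28365198 -124.18688588  193.        ]
```

Request:
move_arm(
  commands=[
    [[-0.14, 0.855, 0], 0, 1],
    [[-0.14, 0.855, 0], 0, 1],
    [[-0.14, 0.855, 0], 0, 1],
    [[-0.14, 0.855, 0], 0, 1],
    [[-0.14, 0.855, 0], 0, 1],
    [[-0.14, 0.855, 0], 0, 1],
    [[-0.14, 0.855, 0], 0, 1],
    [[-0.14, 0.855, 0], 0, 1],
    [[-0.14, 0.855, 0], 0, 1],
    [[-0.14, 0.855, 0], 0, 1],
    [[-0.14, 0.855, 0], 0, 1],
    [[0, 0, 0], 0, 1],
    [[0, 0, 0], 0, 1],
  ],
)

```text
t: 5.2
eef_pos: [457.6, 193.3, 404.8]
tcp_rot: [3.141, -0.0, -0.629]
ft_force: [0.3, -0.4, 0.6]
opening: 1.002
grip_force: 0.0
```

```bash
python3 - <<'E'
from h import *
c=read_camera("wrist")
import pickle; pickle.dump(c,open("w2.pkl","wb"))
p=proj(c,[445,205,50]).astype(int); print(p)
for th in["crank_hub","crank_knob"]:
    for q in cut_out(th,c)[:2]: m=q["region"];ys,xs=np.nonzero(m);print(th,q["at"],q["confidence"],xs.min(),xs.max(),ys.min(),ys.max())
x0=max(p[0]-80,0);y0=max(p[1]-60,0);print(x0,y0)
save(c["image"][y0:y0+120,x0:x0+160],"w2c.png",5)
E
```

```text
[255 188]
crank_hub [257.6, 190.4] 0.56 239 270 139 263
crank_knob [254.2, 191.5] 0.75 239 270 139 263
175 128
```

View pics/w2c.png

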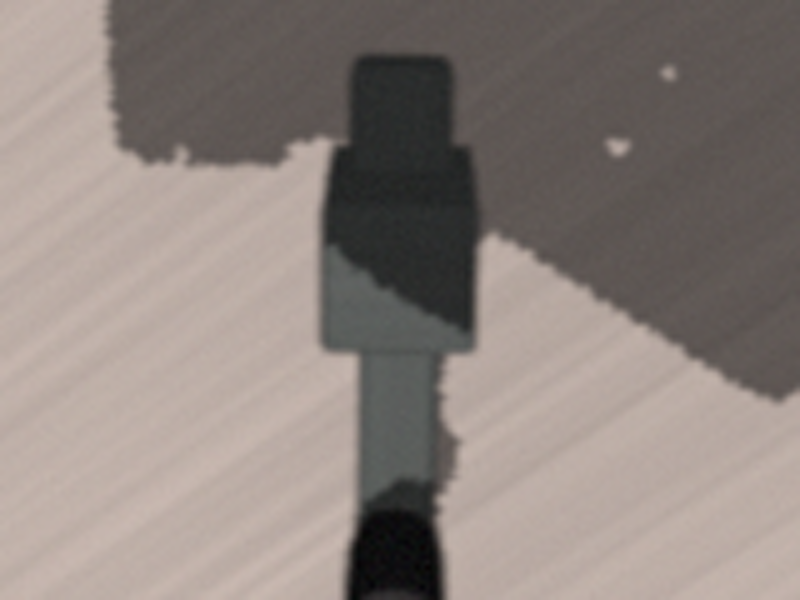

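The wrist view shows the crank squarely aligned with the tool: hub top face at crop (323–476, 203–350), tail at the top and knob at the bottom.

```bash
python3 - <<'E'
from h import *
import pickle; c=pickle.load(open("w2.pkl","rb"))
f=lambda x,y:[175+(x+.5)/5-.5,128+(y+.5)/5-.5]
K=np.array([ray(c,f(*p),60)[:2] for p in[(324,203),(476,203),(476,350),(322,350)]]);print(K,K.mean(0))
K2=np.roll(K,-1,0)-K; print(np.linalg.norm(K2,axis=1),np.arctan2(K2[:,1],K2[:,0])%(np.pi/2)-np.pi/2)
# arm direction: tail edges mid (402,60)z38 ; arm mid at (400,380)
t=ray(c,f(403,60),38);m=ray(c,f(399,420),34);d=m-t;print(np.arctan2(d[1],d[0])-np.pi,t,m)
print(env.state()['eef_pos'],env.state()['tcp_rot'])
g=c["image"].min(2)
save(c["image"][128:300,175:335],"x.png",3)
for r in (230,240,250,258): print(r,np.round(c["image"][r,230:280].mean(1)).astype(int).tolist())
E
```

```text
[[473.31904063 203.77589079]
 [455.56609065 179.43700491]
 [430.58832469 197.20957198]
 [449.05634412 222.53289979]] [452.13245002 200.73884187]
[30.12554728 30.65538994 31.34228252 30.66763488] [-0.6301907  -0.61842602 -0.63011364 -0.65810951]
-0.6423078022916169 [484.40038807 176.37120034  38.        ] [419.79016521 224.70850671  34.        ]
[457.96850099 192.07057676 404.78074694] [ 3.14141319e+00 -8.52596583e-05 -6.31841168e-01]
230 [178, 178, 175, 172, 171, 170, 171, 172, 174, 175, 178, 180, 184, 181, 176, 155, 113, 69, 42, 28, 23, 21, 19, 22, 16, 24, 23, 29, 33, 38, 42, 57, 96, 143, 168, 171, 168, 169, 170, 171, 175, 176, 177, 178, 179, 177, 176, 178, 177, 176]
240 [179, 176, 175, 179, 181, 184, 185, 185, 182, 178, 176, 179, 175, 156, 110, 46, 10, 10, 12, 12, 18, 11, 12, 14, 15, 15, 16, 14, 12, 14, 20, 13, 38, 90, 146, 171, 176, 175, 176, 175, 174, 174, 174, 173, 175, 175, 172, 171, 171, 171]
250 [176, 175, 175, 177, 175, 174, 174, 174, 174, 175, 176, 178, 164, 123, 57, 33, 42, 46, 50, 50, 51, 50, 48, 48, 48, 49, 45, 46, 47, 47, 44, 35, 24, 61, 129, 167, 175, 174, 172, 173, 176, 178, 177, 176, 177, 176, 174, 173, 171, 173]
258 [180, 182, 181, 180, 180, 179, 181, 179, 176, 178, 176, 178, 174, 158, 117, 63, 37, 36, 39, 39, 37, 40, 39, 38, 40, 42, 37, 39, 36, 37, 33, 42, 75, 132, 166, 173, 173, 171, 175, 177, 177, 179, 179, 179, 179, 178, 176, 174, 178, 177]
```

Request:
move_arm(
  commands=[
    [[-0.2, 0.27, -0.2], -0.1, 1],
    [[0, 0, -0.7], 0, 1],
    [[0, 0, -0.7], 0, 1],
    [[0, 0, -0.7], 0, 1],
    [[0, 0, -0.7], 0, 1],
    [[0, 0, -0.7], 0, 1],
    [[0, 0, -0.7], 0, 1],
    [[0, 0, -0.7], 0, 1],
    [[0, 0, -0.6], 0, 1],
    [[0, 0, -0.5], 0, 1],
    [[0, 0, -0.4], 0, 1],
    [[0, 0, 0], 0, 1],
    [[0, 0, 0], 0, 1],
  ],
)

```text
t: 6.43
eef_pos: [452.1, 200.4, 206.6]
tcp_rot: [3.141, 0.001, -0.64]
ft_force: [0.8, -0.2, -0.5]
opening: 0.999
grip_force: 0.0
```

Request:
move_arm(
  commands=[
    [[0, 0, 0], 0, -1],
    [[0, 0, 0], 0, -1],
    [[0, 0, 0], 0, -1],
    [[0, 0, 0], 0, -1],
    [[0, 0, 0], 0, -1],
    [[0, 0, 0], 0, -1],
    [[0, 0, 0], 0, -1],
    [[0, 0, 0], 0, -1],
  ],
)

```text
t: 7.1
eef_pos: [451.7, 201.2, 206.8]
tcp_rot: [3.142, -0.0, -0.639]
ft_force: [-0.8, 0.2, -0.4]
opening: 0.495
grip_force: 0.0
```

Request:
move_arm(
  commands=[
    [[0, 0, 0.34], 0, 0.2],
    [[0, 0, 0], 0, -1],
    [[0, 0, 0], 0, -1],
    [[0, 0, 0], 0, -1],
    [[0, 0, 0], 0, -1],
    [[0, 0, 0], 0, -1],
    [[0, 0, 0], 0, -1],
    [[0, 0, 0], 0, -1],
    [[0, 0, 0], 0, -1],
  ],
)

```text
t: 7.85
eef_pos: [451.7, 201.1, 217.0]
tcp_rot: [3.141, 0.0, -0.639]
ft_force: [-0.3, -1.5, 4.4]
opening: 0.337
grip_force: 30.0
```

Request:
move_arm(
  commands=[
    [[0, 0, 0.3], 0, -1],
    [[0, 0, 0.6], 0, -1],
    [[0, 0, 0.85], 0, -1],
    [[0, 0, 0.85], 0, -1],
    [[0, 0, 0.85], 0, -1],
    [[0, 0, 0.85], 0, -1],
    [[0, 0, 0.85], 0, -1],
    [[0, 0, 0.85], 0, -1],
    [[0, 0, 0.85], 0, -1],
    [[0, 0, 0.6], 0, -1],
    [[0, 0, 0.3], 0, -1],
    [[0, 0, 0], 0, -1],
  ],
)

```text
t: 8.85
eef_pos: [451.5, 201.2, 451.1]
tcp_rot: [-3.139, -0.002, -0.639]
ft_force: [-0.5, -0.3, -3.8]
opening: 0.339
grip_force: 30.0
```

Request:
move_arm(
  commands=[
    [[0.1, -0.4, 0], 0.4, -1],
    [[0.2, -0.7, 0], 0.7, -1],
    [[0.274, -0.9, 0], 0.7, -1],
    [[0.274, -0.9, 0], 0.7, -1],
    [[0.274, -0.9, 0], 0.7, -1],
    [[0.274, -0.9, 0], 0.7, -1],
    [[0.274, -0.9, 0], 0.7, -1],
    [[0.274, -0.9, 0], 0.7, -1],
    [[0.274, -0.9, 0], 0.7, -1],
    [[0.274, -0.9, 0], 0.7, -1],
    [[0.274, -0.9, 0], 0.7, -1],
    [[0.274, -0.9, 0], 0.7, -1],
    [[0.22, -0.62, 0], 0.5, -1],
    [[0.1, -0.1, 0], 0.33, -1],
    [[0, 0, 0], 0, -1],
    [[0, 0, 0], 0, -1],
    [[0, 0, 0], 0, -1],
  ],
)

```text
t: 10.27
eef_pos: [552.3, -122.9, 448.6]
tcp_rot: [-3.141, 0.002, 0.075]
ft_force: [-0.6, -0.3, -3.4]
opening: 0.337
grip_force: 30.0
```

```bash
python3 - <<'E'
from h import *
c=read_camera("wrist");a=read_camera("scene")
s=env.state();print(s['eef_pos'],s['tcp_rot'],s['ft_force'],s['opening'],s['joints'][5])
save(c["image"][:,100:420],"w3.png",1.6)
E
```

```text
[ 552.33470398 -122.67790856  449.17505643] [-3.14138346e+00  5.62530667e-04  7.60667533e-02] [-0.75104622  0.99700746 -4.13553825] 0.3336053927350648 1.1594517425677624
```

View pics/w3.png

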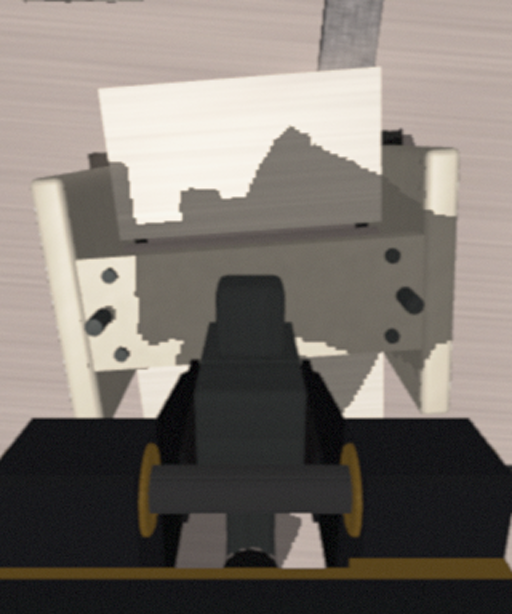

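Request:
move_arm(
  commands=[
    [[-0.06, -0.03, -0.3], 0, -1],
    [[0, 0, -0.5], 0, -1],
    [[0, 0, -0.3], 0, -1],
    [[0, 0, 0], 0, -1],
    [[0, 0, 0], 0, -1],
  ],
)

```text
t: 10.78
eef_pos: [550.8, -124.2, 416.0]
tcp_rot: [-3.141, 0.001, 0.076]
ft_force: [0.7, -0.3, -3.8]
opening: 0.334
grip_force: 30.0
```

```bash
python3 - <<'E'
from h import *
c=read_camera("wrist")
s=env.state();e=s['eef_pos'];print(e,s['tcp_rot'],s['ft_force'],s['moment'])
yaw=s['tcp_rot'][2]; u=e[2]-217
# expected tail end and hub edges
X=np.array([np.cos(yaw),np.sin(yaw)]);Y=np.array([-X[1],X[0]])
def W(x,y,z): return [*(e[:2]+x*X+y*Y),u+z]
for p in[(40,11,38),(40,-11,38),(16,16,60),(16,-16,60)]: print(p,proj(c,W(*p)))
save(c["image"][150:270,176:336],"w4.png",5)
E
```

```text
[ 550.8408126  -124.22904997  416.6167381 ] [ 3.14147939e+00 -3.25428455e-05  7.58657630e-02] [ 0.14063643 -0.17479133 -3.04002148] [ 0.01214509 -0.00257102 -0.02839994]
(40, 11, 38) [236.311192   180.03722042]
(40, -11, 38) [281.40749657 179.99685789]
(16, 16, 60) [223.2920831  244.93312366]
(16, -16, 60) [295.03595823 244.87719132]
```

View pics/w4.png

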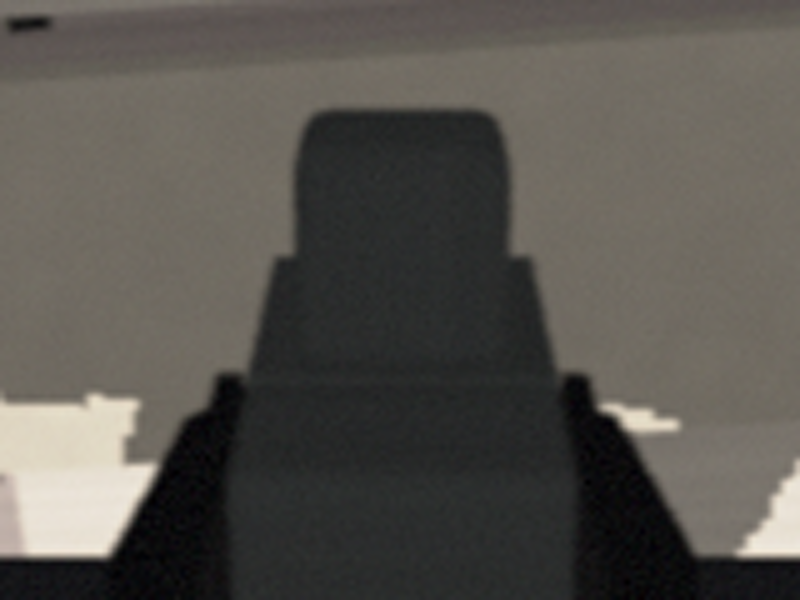

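Request:
move_arm(
  commands=[
    [[-0.03, -0.01, -0.2], 0, -1],
    [[0, 0, -0.2], 0, -1],
    [[0, 0, -0.1], 0, -1],
    [[0, 0, 0], 0, -1],
  ],
)

```text
t: 11.17
eef_pos: [549.7, -124.6, 400.7]
tcp_rot: [-3.141, 0.001, 0.076]
ft_force: [0.3, -0.8, -3.2]
opening: 0.336
grip_force: 30.0
```

Request:
move_arm(
  commands=[
    [[0, 0, -0.08], 0, -1],
    [[0, 0, -0.08], 0, -1],
    [[0, 0, 0], 0, -1],
  ],
)

```text
t: 11.42
eef_pos: [549.8, -124.6, 396.3]
tcp_rot: [-3.142, 0.0, 0.076]
ft_force: [-0.6, -0.5, -3.6]
opening: 0.336
grip_force: 30.0
```

Request:
move_arm(
  commands=[
    [[0, 0, -0.06], 0, -1],
    [[0, 0, -0.06], 0, -1],
    [[0, 0, 0], 0, -1],
  ],
)

```text
t: 11.67
eef_pos: [549.8, -124.6, 392.8]
tcp_rot: [-3.142, 0.0, 0.076]
ft_force: [0.4, 0.1, -4.9]
opening: 0.337
grip_force: 30.0
```

Request:
move_arm(
  commands=[
    [[0, 0, -0.07], 0, -1],
    [[0, 0, -0.07], 0, -1],
    [[0, 0, 0], 0, -1],
  ],
)

```text
t: 11.92
eef_pos: [549.8, -124.6, 388.4]
tcp_rot: [-3.141, 0.001, 0.076]
ft_force: [-0.8, -0.2, -3.3]
opening: 0.33
grip_force: 30.0
```

Request:
move_arm(
  commands=[
    [[0, 0, -0.08], 0, -1],
    [[0, 0, -0.08], 0, -1],
    [[0, 0, -0.08], 0, -1],
    [[0, 0, 0], 0, -1],
  ],
)

```text
t: 12.25
eef_pos: [549.8, -124.6, 381.1]
tcp_rot: [-3.141, 0.001, 0.076]
ft_force: [0.2, -0.0, -3.7]
opening: 0.337
grip_force: 30.0
```

Request:
move_arm(
  commands=[
    [[0, 0, -0.05], 0, -1],
    [[0, 0, -0.04], 0, -1],
    [[0, 0, 0], 0, -1],
    [[0, 0, 0], 0, -1],
  ],
)

```text
t: 12.58
eef_pos: [549.8, -124.6, 378.9]
tcp_rot: [3.142, 0.0, 0.076]
ft_force: [-0.0, -0.5, -3.9]
opening: 0.337
grip_force: 30.0
```

Request:
move_arm(
  commands=[
    [[0, 0, -0.05], 0, -1],
    [[0, 0, 0], 0, -1],
    [[0, 0, 0], 0, -1],
  ],
)

```text
t: 12.83
eef_pos: [549.8, -124.6, 377.4]
tcp_rot: [3.142, 0.0, 0.076]
ft_force: [0.6, -0.1, -3.6]
opening: 0.333
grip_force: 30.0
```

Request:
move_arm(
  commands=[
    [[0, 0, 0], 0, 1],
    [[0, 0, 0], 0, 1],
    [[0, 0, 0], 0, 1],
    [[0, 0, 0], 0, 1],
    [[0, 0, 0], 0, 1],
    [[0, 0, 0], 0, 1],
    [[0, 0, 0], 0, 1],
  ],
)

```text
t: 13.42
eef_pos: [549.8, -124.6, 377.5]
tcp_rot: [3.141, -0.0, 0.076]
ft_force: [-0.3, -0.1, 0.3]
opening: 0.77
grip_force: 0.0
```

Request:
move_arm(
  commands=[
    [[0, 0, 0.5], 0, 1],
    [[0, 0, 0.8], 0, 1],
    [[0, 0, 0.8], 0, 1],
    [[-0.5, 0, 0.1], 0, 1],
    [[-0.9, -0.08, 0], 0, 1],
    [[-0.73, -0.1, 0], 0, 1],
    [[-0.2, 0, 0], 0, 1],
    [[0, 0, -0.4], 0, 1],
    [[0, 0, -0.7], 0, 1],
    [[0, 0, -0.4], 0, 1],
    [[0, 0, -0.2], 0, 1],
    [[0, 0, 0], 0, 1],
    [[0, 0, 0], 0, 1],
  ],
)

```text
t: 14.5
eef_pos: [480.4, -130.1, 392.7]
tcp_rot: [3.142, -0.0, 0.076]
ft_force: [0.4, -0.7, 1.2]
opening: 1.002
grip_force: 0.0
```

```bash
python3 - <<'E'
from h import *
c=read_camera("wrist"); pickle=__import__("pickle")
s=env.state();print(s['eef_pos'],s['tcp_rot'],s['ft_force'],s['opening'])
save(c["image"],"w5.png",1.2)
E
```

```text
[ 480.31821927 -130.05295668  393.0384403 ] [ 3.14115255e+00 -7.22393460e-04  7.58483444e-02] [-0.49992661 -0.86666412  0.19271883] 0.9999445330912671
```

View pics/w5.png

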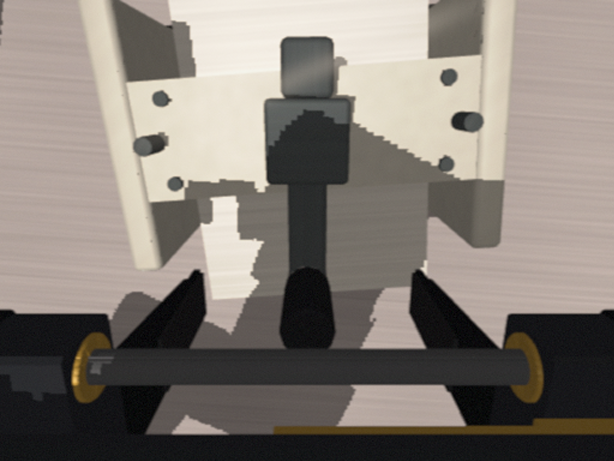

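The crank sits level on the bridge (hub at (307,140), knob between the fingers at (307,305)); closing on the knob.

Request:
move_arm(
  commands=[
    [[0, 0, -0.05], 0, -1],
    [[0, 0, 0], 0, -1],
    [[0, 0, 0], 0, -1],
    [[0, 0, 0], 0, -1],
    [[0, 0, 0], 0, -1],
    [[0, 0, 0], 0, -1],
    [[0, 0, 0], 0, -1],
    [[0, 0, 0], 0, -1],
    [[0, 0, 0], 0, -1],
    [[0, 0, 0], 0, -1],
    [[0, 0, 0], 0, -1],
    [[0, 0, 0], 0, -1],
    [[0, 0, 0], 0, -1],
    [[0, 0, 0], 0, -1],
  ],
)

```text
t: 15.72
eef_pos: [479.9, -130.0, 390.9]
tcp_rot: [3.142, 0.0, 0.076]
ft_force: [-0.7, -0.8, 0.1]
opening: 0.224
grip_force: 30.0
```

```bash
cat > arc.py <<'E'
import numpy as np,sys
# start angle deg, step deg, n ; clockwise, about C
def rows(cur,a0,step,n,C=(549.8,-124.6),R=70):
    out=[];p=np.array(cur,float);e=np.zeros(2)
    for i in range(1,n+1):
        a=np.radians(a0-step*i); q=np.array(C)+R*np.array([np.cos(a),np.sin(a)])
        d=np.round((q-p)/30,2); p=p+d*30; out.append([[*d.tolist(),0],0,-1])
    return out,p
if __name__=="__main__":
    x,y,step,n=map(float,sys.argv[1:5]); a0=np.degrees(np.arctan2(y+124.6,x-549.8)); o,p=rows((x,y),a0,step,int(n)); print(a0,o,p)
E
python3 - <<'E'
from cell import env
s=env.state();print(s['eef_pos'],s['ft_force'],s['opening'])
E
python3 arc.py 480.0 -129.9 6 15
```

```text
[ 479.93500208 -129.99514031  390.9394329 ] [-0.73202319 -0.83846701  0.06012933] 0.22371596449323333
-175.6577931492754 [[[-0.01, 0.24, 0], 0, -1], [[0.02, 0.25, 0], 0, -1], [[0.05, 0.24, 0], 0, -1], [[0.07, 0.23, 0], 0, -1], [[0.09, 0.23, 0], 0, -1], [[0.12, 0.21, 0], 0, -1], [[0.14, 0.2, 0], 0, -1], [[0.16, 0.19, 0], 0, -1], [[0.18, 0.17, 0], 0, -1], [[0.19, 0.14, 0], 0, -1], [[0.21, 0.13, 0], 0, -1], [[0.22, 0.1, 0], 0, -1], [[0.23, 0.09, 0], 0, -1], [[0.24, 0.05, 0], 0, -1], [[0.24, 0.03, 0], 0, -1]] [544.5 -54.9]
```

Request:
move_arm(
  commands=[
    [[-0.01, 0.24, 0], 0, -1],
    [[0.02, 0.25, 0], 0, -1],
    [[0.05, 0.24, 0], 0, -1],
    [[0.07, 0.23, 0], 0, -1],
    [[0.09, 0.23, 0], 0, -1],
  ],
)

```text
t: 16.13
eef_pos: [486.6, -93.4, 391.0]
tcp_rot: [3.141, 0.0, 0.076]
ft_force: [-0.5, -3.0, 0.7]
opening: 0.228
grip_force: 30.0
```

Request:
move_arm(
  commands=[
    [[0.12, 0.21, 0], 0, -1],
    [[0.14, 0.2, 0], 0, -1],
    [[0.16, 0.19, 0], 0, -1],
    [[0.18, 0.17, 0], 0, -1],
    [[0.19, 0.14, 0], 0, -1],
    [[0.21, 0.13, 0], 0, -1],
    [[0.22, 0.1, 0], 0, -1],
    [[0.23, 0.09, 0], 0, -1],
    [[0.24, 0.05, 0], 0, -1],
    [[0.24, 0.03, 0], 0, -1],
  ],
)

```text
t: 16.97
eef_pos: [545.2, -54.6, 391.0]
tcp_rot: [-3.141, -0.0, 0.076]
ft_force: [-3.6, 0.7, 2.7]
opening: 0.227
grip_force: 30.0
```

```bash
python3 - <<'E'
from cell import env
s=env.state();print(s['eef_pos'],s['ft_force'],s['opening'])
E
python3 arc.py 544.5 -54.9 6 45
```

```text
[545.23695448 -54.57664803 390.95813198] [-3.608168    0.67619208  2.70858323] 0.2269378985015824
94.34841282499946 [[[0.24, 0.01, 0], 0, -1], [[0.25, -0.02, 0], 0, -1], [[0.24, -0.05, 0], 0, -1], [[0.23, -0.07, 0], 0, -1], [[0.23, -0.09, 0], 0, -1], [[0.21, -0.12, 0], 0, -1], [[0.2, -0.14, 0], 0, -1], [[0.19, -0.16, 0], 0, -1], [[0.16, -0.17, 0], 0, -1], [[0.15, -0.2, 0], 0, -1], [[0.13, -0.21, 0], 0, -1], [[0.1, -0.22, 0], 0, -1], [[0.09, -0.23, 0], 0, -1], [[0.05, -0.23, 0], 0, -1], [[0.03, -0.25, 0], 0, -1], [[0.01, -0.24, 0], 0, -1], [[-0.02, -0.24, 0], 0, -1], [[-0.05, -0.24, 0], 0, -1], [[-0.07, -0.24, 0], 0, -1], [[-0.09, -0.22, 0], 0, -1], [[-0.12, -0.22, 0], 0, -1], [[-0.14, -0.2, 0], 0, -1], [[-0.16, -0.18, 0], 0, -1], [[-0.17, -0.17, 0], 0, -1], [[-0.2, -0.15, 0], 0, -1], [[-0.21, -0.13, 0], 0, -1], [[-0.22, -0.1, 0], 0, -1], [[-0.23, -0.08, 0], 0, -1], [[-0.23, -0.06, 0], 0, -1], [[-0.25, -0.03, 0], 0, -1], [[-0.24, -0.01, 0], 0, -1], [[-0.24, 0.02, 0], 0, -1], [[-0.24, 0.05, 0], 0, -1], [[-0.24, 0.07, 0], 0, -1], [[-0.22, 0.09, 0], 0, -1], [[-0.22, 0.12, 0], 0, -1], [[-0.2, 0.14, 0], 0, -1], [[-0.18, 0.16, 0], 0, -1], [[-0.17, 0.18, 0], 0, -1], [[-0.15, 0.19, 0], 0, -1], [[-0.13, 0.21, 0], 0, -1], [[-0.1, 0.22, 0], 0, -1], [[-0.08, 0.23, 0], 0, -1], [[-0.06, 0.24, 0], 0, -1], [[-0.03, 0.24, 0], 0, -1]] [ 480.  -129.9]
```

Request:
move_arm(
  commands=[
    [[0.24, 0.01, 0], 0, -1],
    [[0.25, -0.02, 0], 0, -1],
    [[0.24, -0.05, 0], 0, -1],
    [[0.23, -0.07, 0], 0, -1],
    [[0.23, -0.09, 0], 0, -1],
    [[0.21, -0.12, 0], 0, -1],
    [[0.2, -0.14, 0], 0, -1],
    [[0.19, -0.16, 0], 0, -1],
    [[0.16, -0.17, 0], 0, -1],
    [[0.15, -0.2, 0], 0, -1],
    [[0.13, -0.21, 0], 0, -1],
    [[0.1, -0.22, 0], 0, -1],
    [[0.09, -0.23, 0], 0, -1],
    [[0.05, -0.23, 0], 0, -1],
    [[0.03, -0.25, 0], 0, -1],
  ],
)

```text
t: 18.22
eef_pos: [619.5, -120.2, 390.9]
tcp_rot: [-3.142, 0.0, 0.076]
ft_force: [-2.9, 2.9, 1.0]
opening: 0.227
grip_force: 30.0
```

Request:
move_arm(
  commands=[
    [[0.01, -0.24, 0], 0, -1],
    [[-0.02, -0.24, 0], 0, -1],
    [[-0.05, -0.24, 0], 0, -1],
    [[-0.07, -0.24, 0], 0, -1],
    [[-0.09, -0.22, 0], 0, -1],
    [[-0.12, -0.22, 0], 0, -1],
    [[-0.14, -0.2, 0], 0, -1],
    [[-0.16, -0.18, 0], 0, -1],
    [[-0.17, -0.17, 0], 0, -1],
    [[-0.2, -0.15, 0], 0, -1],
    [[-0.21, -0.13, 0], 0, -1],
    [[-0.22, -0.1, 0], 0, -1],
    [[-0.23, -0.08, 0], 0, -1],
    [[-0.23, -0.06, 0], 0, -1],
    [[-0.25, -0.03, 0], 0, -1],
  ],
)

```text
t: 19.47
eef_pos: [554.7, -194.6, 390.9]
tcp_rot: [-3.141, -0.001, 0.075]
ft_force: [3.1, 8.6, -3.2]
opening: 0.226
grip_force: 30.0
```

Request:
move_arm(
  commands=[
    [[-0.24, -0.01, 0], 0, -1],
    [[-0.24, 0.02, 0], 0, -1],
    [[-0.24, 0.05, 0], 0, -1],
    [[-0.24, 0.07, 0], 0, -1],
    [[-0.22, 0.09, 0], 0, -1],
    [[-0.22, 0.12, 0], 0, -1],
    [[-0.2, 0.14, 0], 0, -1],
    [[-0.18, 0.16, 0], 0, -1],
    [[-0.17, 0.18, 0], 0, -1],
    [[-0.15, 0.19, 0], 0, -1],
    [[-0.13, 0.21, 0], 0, -1],
    [[-0.1, 0.22, 0], 0, -1],
    [[-0.08, 0.23, 0], 0, -1],
    [[-0.06, 0.24, 0], 0, -1],
    [[-0.03, 0.24, 0], 0, -1],
  ],
)

```text
t: 20.72
eef_pos: [479.6, -129.3, 391.1]
tcp_rot: [3.141, 0.0, 0.076]
ft_force: [1.0, -2.1, -1.1]
opening: 0.227
grip_force: 30.0
```

```bash
python3 - <<'E'
from h import *
import pickle
c=read_camera("wrist");pickle.dump(c,open("w6.pkl","wb"))
s=env.state();print(s['eef_pos'],s['ft_force'])
o=cv2.imread("pics/w5.png")[:,:,::-1]; o=cv2.resize(o,(512,384),interpolation=cv2.INTER_AREA)
n=c["image"]
def L(im): return cv2.resize(im[85:160,95:175],None,fx=5,fy=4,interpolation=cv2.INTER_CUBIC)
def Rr(im): return cv2.resize(im[65:140,340:420],None,fx=5,fy=4,interpolation=cv2.INTER_CUBIC)
save(np.vstack([np.hstack([L(o),Rr(o)]),np.hstack([L(n),Rr(n)])]),"rods.png")
# bridge yaw candidates: project rods
for psi in (0,0.03,0.06,0.09):
  for sg in(1,-1):
    print(psi,sg,[proj(c,[549.8-82*sg*np.sin(psi),-124.3+82*sg*np.cos(psi),z]).round(1).tolist() for z in(150,152,161,173)])
E
```

```text
[ 479.52844454 -128.43683323  391.04374565] [ 0.62035259 -1.99613449 -0.88283541]
0 1 [[129.5, 98.9], [128.3, 99.0], [122.9, 99.5], [114.9, 100.2]]
0 -1 [[384.9, 118.6], [386.1, 118.9], [391.5, 120.2], [399.5, 122.0]]
0.03 1 [[129.7, 102.9], [128.5, 103.1], [123.1, 103.7], [115.2, 104.6]]
0.03 -1 [[385.6, 114.7], [386.7, 115.0], [392.2, 116.1], [400.3, 117.7]]
0.06 1 [[130.0, 106.9], [128.9, 107.1], [123.5, 107.9], [115.6, 109.0]]
0.06 -1 [[386.1, 110.8], [387.3, 111.0], [392.8, 112.0], [400.9, 113.4]]
0.09 1 [[130.4, 110.8], [129.3, 111.0], [124.0, 112.0], [116.1, 113.4]]
0.09 -1 [[386.5, 106.9], [387.7, 107.0], [393.3, 107.8], [401.5, 109.0]]
```

View pics/rods.png

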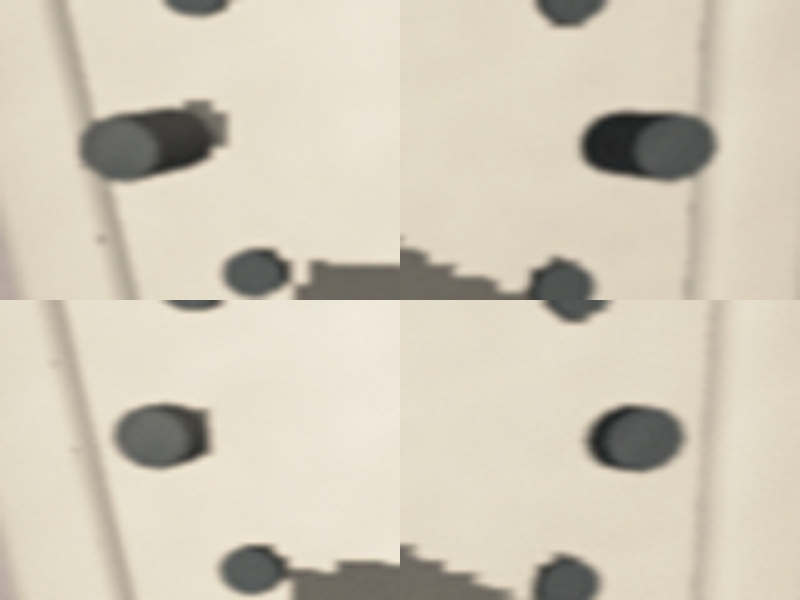

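The rods stood about 18 mm above the bridge before and about 6.5 mm now (their tops shifted inward, right one from (674,145) to (645,437)). That leaves roughly 5 mm, about 150°, to the stop.

```bash
python3 arc.py 480 -129.9 5 18; python3 arc.py 549.7 -54.6 1 100|tr -d '\n' | head -c 6000
```

```text
-175.6577931492754 [[[-0.01, 0.2, 0], 0, -1], [[0.01, 0.21, 0], 0, -1], [[0.03, 0.2, 0], 0, -1], [[0.05, 0.2, 0], 0, -1], [[0.06, 0.19, 0], 0, -1], [[0.08, 0.19, 0], 0, -1], [[0.1, 0.18, 0], 0, -1], [[0.11, 0.17, 0], 0, -1], [[0.13, 0.16, 0], 0, -1], [[0.14, 0.15, 0], 0, -1], [[0.15, 0.13, 0], 0, -1], [[0.16, 0.12, 0], 0, -1], [[0.17, 0.11, 0], 0, -1], [[0.18, 0.09, 0], 0, -1], [[0.19, 0.08, 0], 0, -1], [[0.2, 0.06, 0], 0, -1], [[0.2, 0.04, 0], 0, -1], [[0.2, 0.02, 0], 0, -1]] [544.5 -54.9]
90.08185105790908 [[[0.04, -0.0, 0], 0, -1], [[0.04, -0.0, 0], 0, -1], [[0.04, -0.0, 0], 0, -1], [[0.04, -0.01, 0], 0, -1], [[0.04, 0.0, 0], 0, -1], [[0.04, -0.0, 0], 0, -1], [[0.04, -0.01, 0], 0, -1], [[0.04, -0.0, 0], 0, -1], [[0.05, -0.01, 0], 0, -1], [[0.04, -0.0, 0], 0, -1], [[0.04, -0.01, 0], 0, -1], [[0.04, -0.01, 0], 0, -1], [[0.03, -0.01, 0], 0, -1], [[0.04, -0.01, 0], 0, -1], [[0.04, -0.01, 0], 0, -1], [[0.04, -0.01, 0], 0, -1], [[0.04, -0.01, 0], 0, -1], [[0.04, -0.01, 0], 0, -1], [[0.04, -0.02, 0], 0, -1], [[0.04, -0.01, 0], 0, -1], [[0.04, -0.01, 0], 0, -1], [[0.03, -0.02, 0], 0, -1],
[... 1420 characters left out ...]
0], 0, -1], [[0.01, -0.04, 0], 0, -1], [[0.01, -0.04, 0], 0, -1], [[0.0, -0.03, 0], 0, -1], [[0.01, -0.04, 0], 0, -1], [[0.01, -0.04, 0], 0, -1], [[0.01, -0.05, 0], 0, -1], [[0.0, -0.04, 0], 0, -1], [[0.01, -0.04, 0], 0, -1], [[0.0, -0.04, 0], 0, -1], [[0.01, -0.04, 0], 0, -1], [[0.0, -0.04, 0], 0, -1], [[0.0, -0.04, 0], 0, -1], [[0.01, -0.04, 0], 0, -1], [[-0.0, -0.04, 0], 0, -1], [[-0.0, -0.04, 0], 0, -1], [[-0.0, -0.04, 0], 0, -1], [[-0.0, -0.04, 0], 0, -1], [[-0.01, -0.04, 0], 0, -1], [[0.0, -0.04, 0], 0, -1], [[-0.0, -0.04, 0], 0, -1], [[-0.01, -0.04, 0], 0, -1], [[-0.0, -0.04, 0], 0, -1], [[-0.01, -0.04, 0], 0, -1], [[-0.0, -0.05, 0], 0, -1], [[-0.01, -0.04, 0], 0, -1]] [ 618.7 -136.8]
```

Request:
move_arm(
  commands=[
    [[-0.01, 0.2, 0], 0, -1],
    [[0.01, 0.21, 0], 0, -1],
    [[0.03, 0.2, 0], 0, -1],
    [[0.05, 0.2, 0], 0, -1],
    [[0.06, 0.19, 0], 0, -1],
    [[0.08, 0.19, 0], 0, -1],
    [[0.1, 0.18, 0], 0, -1],
    [[0.11, 0.17, 0], 0, -1],
    [[0.13, 0.16, 0], 0, -1],
    [[0.14, 0.15, 0], 0, -1],
    [[0.15, 0.13, 0], 0, -1],
    [[0.16, 0.12, 0], 0, -1],
    [[0.17, 0.11, 0], 0, -1],
    [[0.18, 0.09, 0], 0, -1],
    [[0.19, 0.08, 0], 0, -1],
    [[0.2, 0.06, 0], 0, -1],
    [[0.2, 0.04, 0], 0, -1],
    [[0.2, 0.02, 0], 0, -1],
  ],
)

```text
t: 22.27
eef_pos: [545.1, -54.6, 391.0]
tcp_rot: [-3.141, -0.0, 0.076]
ft_force: [-4.2, 3.4, 2.6]
opening: 0.224
grip_force: 30.0
```

```bash
python3 - <<'E'
from h import *
c=read_camera("wrist")
s=env.state();print(s['t'],s['eef_pos'],s['ft_force'])
a=read_camera("top")
im=c["image"]; save(np.hstack([im[:,:]]),"w7.png",1.5)
E
python3 arc.py 544.5 -54.9 2 40
```

```text
22.3167 [545.92431285 -54.64190283 390.97768775] [-2.82582067  6.05130323  3.37317215]
94.34841282499946 [[[0.08, 0.01, 0], 0, -1], [[0.08, -0.0, 0], 0, -1], [[0.08, -0.0, 0], 0, -1], [[0.09, -0.0, 0], 0, -1], [[0.08, -0.01, 0], 0, -1], [[0.08, -0.01, 0], 0, -1], [[0.08, -0.01, 0], 0, -1], [[0.08, -0.02, 0], 0, -1], [[0.08, -0.02, 0], 0, -1], [[0.08, -0.02, 0], 0, -1], [[0.07, -0.02, 0], 0, -1], [[0.08, -0.03, 0], 0, -1], [[0.08, -0.02, 0], 0, -1], [[0.07, -0.04, 0], 0, -1], [[0.08, -0.03, 0], 0, -1], [[0.07, -0.04, 0], 0, -1], [[0.07, -0.04, 0], 0, -1], [[0.07, -0.04, 0], 0, -1], [[0.07, -0.04, 0], 0, -1], [[0.07, -0.05, 0], 0, -1], [[0.06, -0.05, 0], 0, -1], [[0.07, -0.05, 0], 0, -1], [[0.06, -0.05, 0], 0, -1], [[0.06, -0.06, 0], 0, -1], [[0.06, -0.05, 0], 0, -1], [[0.05, -0.06, 0], 0, -1], [[0.05, -0.06, 0], 0, -1], [[0.06, -0.07, 0], 0, -1], [[0.05, -0.06, 0], 0, -1], [[0.04, -0.07, 0], 0, -1], [[0.05, -0.06, 0], 0, -1], [[0.04, -0.07, 0], 0, -1], [[0.04, -0.08, 0], 0, -1], [[0.04, -0.07, 0], 0, -1], [[0.03, -0.07, 0], 0, -1], [[0.03, -0.08, 0], 0, -1], [[0.03, -0.07, 0], 0, -1], [[0.03, -0.08, 0], 0, -1], [[0.03, -0.08, 0], 0, -1], [[0.02, -0.08, 0], 0, -1]] [ 617.7 -107.4]
```

View pics/w7.png

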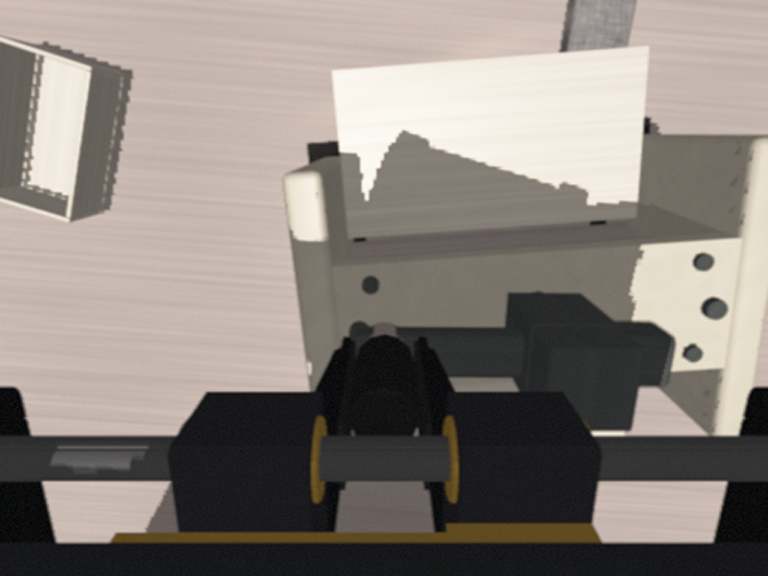

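The right rod at (714,308) is nearly flush with the bridge, so I go on gently in short bites.

Request:
move_arm(
  commands=[
    [[0.08, 0, 0], 0, -1],
    [[0.08, 0, 0], 0, -1],
    [[0.08, 0, 0], 0, -1],
    [[0.09, -0.01, 0], 0, -1],
    [[0.08, -0.01, 0], 0, -1],
    [[0.08, -0.01, 0], 0, -1],
    [[0.08, -0.01, 0], 0, -1],
  ],
)

```text
t: 22.95
eef_pos: [562.1, -55.8, 391.0]
tcp_rot: [-3.141, -0.001, 0.076]
ft_force: [-1.7, 5.7, 2.9]
opening: 0.225
grip_force: 30.0
```

Request:
move_arm(
  commands=[
    [[0.08, -0.02, 0], 0, -1],
    [[0.08, -0.02, 0], 0, -1],
    [[0.08, -0.02, 0], 0, -1],
    [[0.07, -0.03, 0], 0, -1],
  ],
)

```text
t: 23.28
eef_pos: [571.5, -58.5, 391.1]
tcp_rot: [-3.141, -0.001, 0.075]
ft_force: [0.6, 7.9, 3.0]
opening: 0.229
grip_force: 30.0
```

Request:
move_arm(
  commands=[
    [[0.08, 0.0, 0], 0, -1],
    [[0.07, -0.02, 0], 0, -1],
    [[0.07, -0.03, 0], 0, -1],
    [[0, 0, 0], 0, -1],
  ],
)

```text
t: 23.62
eef_pos: [577.9, -60.5, 390.9]
tcp_rot: [3.142, -0.001, 0.076]
ft_force: [0.1, 2.8, 2.7]
opening: 0.225
grip_force: 30.0
```

Request:
move_arm(
  commands=[
    [[0.07, -0.03, 0], 0, -1],
    [[0.07, -0.03, 0], 0, -1],
    [[0.07, -0.04, 0], 0, -1],
  ],
)

```text
t: 23.87
eef_pos: [583.9, -63.5, 391.0]
tcp_rot: [3.142, -0.0, 0.076]
ft_force: [-1.9, 3.9, 1.4]
opening: 0.229
grip_force: 30.0
```

Request:
move_arm(
  commands=[
    [[0.07, -0.04, 0], 0, -1],
    [[0.06, -0.04, 0], 0, -1],
    [[0.06, -0.04, 0], 0, -1],
  ],
)

```text
t: 24.12
eef_pos: [589.7, -67.1, 391.0]
tcp_rot: [3.142, -0.0, 0.076]
ft_force: [-0.8, 3.0, 1.4]
opening: 0.226
grip_force: 30.0
```

Request:
move_arm(
  commands=[
    [[0.06, -0.05, 0], 0, -1],
    [[0.06, -0.05, 0], 0, -1],
    [[0.05, -0.05, 0], 0, -1],
  ],
)

```text
t: 24.37
eef_pos: [594.9, -71.5, 391.1]
tcp_rot: [-3.141, -0.001, 0.076]
ft_force: [0.8, 5.1, 1.6]
opening: 0.229
grip_force: 30.0
```

Request:
move_arm(
  commands=[
    [[0.05, -0.05, 0], 0, -1],
    [[0.05, -0.05, 0], 0, -1],
  ],
)

```text
t: 24.53
eef_pos: [597.9, -74.5, 391.1]
tcp_rot: [-3.141, -0.001, 0.076]
ft_force: [0.6, 4.2, 1.9]
opening: 0.226
grip_force: 30.0
```

Request:
move_arm(
  commands=[
    [[0.05, -0.05, 0], 0, -1],
    [[0.05, -0.06, 0], 0, -1],
  ],
)

```text
t: 24.7
eef_pos: [601.0, -77.7, 391.2]
tcp_rot: [-3.141, -0.002, 0.076]
ft_force: [2.6, 6.0, 1.9]
opening: 0.224
grip_force: 30.0
```

Request:
move_arm(
  commands=[
    [[0.06, -0.05, 0], 0, -1],
    [[0.05, -0.05, 0], 0, -1],
  ],
)

```text
t: 24.87
eef_pos: [604.1, -80.9, 391.0]
tcp_rot: [3.141, -0.001, 0.076]
ft_force: [-0.7, 3.4, 2.1]
opening: 0.228
grip_force: 30.0
```

Request:
move_arm(
  commands=[
    [[0.05, -0.06, 0], 0, -1],
    [[0.04, -0.06, 0], 0, -1],
  ],
)

```text
t: 25.03
eef_pos: [606.8, -84.6, 391.0]
tcp_rot: [3.141, -0.0, 0.076]
ft_force: [1.9, 4.6, 1.7]
opening: 0.228
grip_force: 30.0
```

Request:
move_arm(
  commands=[
    [[0.04, -0.06, 0], 0, -1],
    [[0.04, -0.06, 0], 0, -1],
  ],
)

```text
t: 25.2
eef_pos: [609.1, -88.2, 391.1]
tcp_rot: [3.141, -0.001, 0.076]
ft_force: [0.1, 4.0, 1.9]
opening: 0.229
grip_force: 30.0
```

Request:
move_arm(
  commands=[
    [[0.04, -0.06, 0], 0, -1],
    [[0.03, -0.06, 0], 0, -1],
  ],
)

```text
t: 25.37
eef_pos: [611.2, -91.8, 391.0]
tcp_rot: [3.141, -0.0, 0.076]
ft_force: [1.6, 3.5, 2.0]
opening: 0.224
grip_force: 30.0
```

Request:
move_arm(
  commands=[
    [[0.035, -0.06, 0], 0, -1],
    [[0.03, -0.06, 0], 0, -1],
  ],
)

```text
t: 25.53
eef_pos: [613.1, -95.4, 391.0]
tcp_rot: [3.141, 0.0, 0.076]
ft_force: [1.5, 3.3, 1.6]
opening: 0.225
grip_force: 30.0
```

Request:
move_arm(
  commands=[
    [[0.03, -0.07, 0], 0, -1],
    [[0.03, -0.07, 0], 0, -1],
  ],
)

```text
t: 25.7
eef_pos: [614.8, -99.7, 391.0]
tcp_rot: [3.141, 0.0, 0.076]
ft_force: [0.8, 4.6, 1.5]
opening: 0.227
grip_force: 30.0
```

Request:
move_arm(
  commands=[
    [[0.02, -0.07, 0], 0, -1],
    [[0.02, -0.07, 0], 0, -1],
  ],
)

```text
t: 25.87
eef_pos: [616.1, -103.9, 391.0]
tcp_rot: [3.141, -0.0, 0.076]
ft_force: [2.2, 3.9, 2.2]
opening: 0.228
grip_force: 30.0
```

Request:
move_arm(
  commands=[
    [[0.025, -0.07, 0], 0, -1],
    [[0.02, -0.07, 0], 0, -1],
  ],
)

```text
t: 26.03
eef_pos: [617.4, -108.0, 390.9]
tcp_rot: [3.141, 0.0, 0.076]
ft_force: [0.7, 3.1, 1.9]
opening: 0.225
grip_force: 30.0
```

Request:
move_arm(
  commands=[
    [[0.02, -0.07, 0], 0, -1],
    [[0.015, -0.07, 0], 0, -1],
  ],
)

```text
t: 26.2
eef_pos: [618.4, -112.2, 390.9]
tcp_rot: [3.141, 0.0, 0.076]
ft_force: [0.6, 3.3, 1.8]
opening: 0.228
grip_force: 30.0
```

Request:
move_arm(
  commands=[
    [[0.015, -0.07, 0], 0, -1],
    [[0.01, -0.07, 0], 0, -1],
  ],
)

```text
t: 26.37
eef_pos: [619.1, -116.5, 390.9]
tcp_rot: [3.142, 0.001, 0.076]
ft_force: [-0.4, 2.8, 1.2]
opening: 0.225
grip_force: 30.0
```

Request:
move_arm(
  commands=[
    [[0.01, -0.07, 0], 0, -1],
    [[0.005, -0.07, 0], 0, -1],
  ],
)

```text
t: 26.53
eef_pos: [619.5, -120.4, 390.8]
tcp_rot: [-3.141, 0.001, 0.076]
ft_force: [-0.1, 7.3, 1.3]
opening: 0.226
grip_force: 30.0
```

Request:
move_arm(
  commands=[
    [[0, -0.02, 0], 0, -1],
    [[0, 0, 0], 0, -1],
  ],
)

```text
t: 26.7
eef_pos: [619.5, -120.9, 390.8]
tcp_rot: [-3.141, 0.001, 0.076]
ft_force: [0.2, 6.3, 2.5]
opening: 0.23
grip_force: 30.0
```

Request:
move_arm(
  commands=[
    [[0, -0.03, 0], 0, -1],
    [[0, 0, 0], 0, -1],
  ],
)

```text
t: 26.87
eef_pos: [619.5, -121.5, 390.8]
tcp_rot: [-3.14, 0.001, 0.076]
ft_force: [0.7, 7.9, 1.7]
opening: 0.226
grip_force: 30.0
```

Request:
move_arm(
  commands=[
    [[0, -0.04, 0], 0, -1],
    [[0, 0, 0], 0, -1],
    [[0, 0, 0], 0, -1],
  ],
)

```text
t: 27.12
eef_pos: [619.5, -122.5, 390.8]
tcp_rot: [-3.14, 0.0, 0.076]
ft_force: [-0.1, 8.6, 2.2]
opening: 0.225
grip_force: 30.0
```

Request:
move_arm(
  commands=[
    [[0, -0.05, 0], 0, -1],
    [[0, 0, 0], 0, -1],
    [[0, 0, 0], 0, -1],
  ],
)

```text
t: 27.37
eef_pos: [619.6, -123.8, 390.9]
tcp_rot: [-3.139, 0.0, 0.076]
ft_force: [0.3, 10.6, 2.0]
opening: 0.231
grip_force: 30.0
```

Request:
move_arm(
  commands=[
    [[0, 0.05, 0], 0, -1],
    [[0, 0.05, 0], 0, -1],
    [[0, 0, 0], 0, 0.5],
    [[0, 0, 0], 0, 0.5],
    [[0, 0, 0], 0, 0.5],
    [[0, 0, 0], 0, 0.5],
    [[0, 0, 0], 0, 0.5],
    [[0, 0, 0], 0, 0.5],
    [[0, 0, 0], 0, 0.5],
  ],
)

```text
t: 28.12
eef_pos: [619.6, -121.7, 391.0]
tcp_rot: [3.141, 0.0, 0.076]
ft_force: [0.5, -0.0, 0.3]
opening: 0.658
grip_force: 0.0
```

Request:
move_arm(
  commands=[
    [[0, 0, 0.3], 0, 0.5],
    [[0, 0, 0.7], 0, 0.5],
    [[0, 0, 0.9], 0, 0.5],
    [[0, 0, 0.9], 0, 0.5],
    [[-0.8, 0, 0.3], 0, 0.5],
    [[-0.9, 0, 0], 0, 0.5],
    [[-0.9, 0, 0], 0, 0.5],
    [[-0.9, 0, 0], 0, 0.5],
    [[-0.9, 0, 0], 0, 0.5],
    [[-0.5, 0, 0], 0, 0.5],
    [[0, 0, 0], 0, 0.5],
    [[0, 0, 0], 0, 0.5],
  ],
)

```text
t: 29.12
eef_pos: [472.4, -121.6, 485.1]
tcp_rot: [3.141, -0.002, 0.075]
ft_force: [1.3, 0.3, -0.6]
opening: 0.749
grip_force: 0.0
```

```bash
python3 - <<'E'
from h import *
c=read_camera("wrist"); s=env.state();print(s['t'],s['eef_pos'],s['ft_force'])
for sg in(1,-1): print([proj(c,[549.8-82*sg*.08,-124.3+82*sg,z]).round(1).tolist() for z in(150,152,161)])
save(c["image"],"w8.png",1.55)
E
```

```text
29.1667 [ 472.98419879 -121.70181581  484.74420683] [ 0.18404882 -0.34702919  0.42270312]
[[175.4, 96.5], [174.9, 96.6], [172.5, 96.8]]
[[357.5, 95.5], [358.1, 95.5], [361.1, 95.7]]
```

View pics/w8.png

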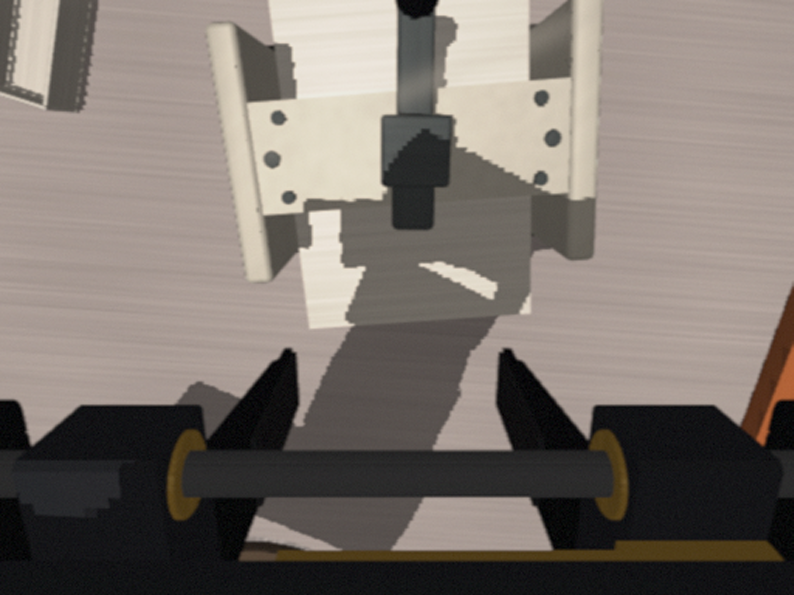

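The final view shows both rods flush with the bridge, at (272,158) and (552,138). The crank is upright on the shaft at (417,150) and the gripper is clear.

```bash
python3 -c "
from cell import env
print(env.job_done())"
```

```text
the job is handed in; nothing more can be done
None
```

I fitted the crank fully home without forcing it, wound it clockwise about 1.5 turns until I felt the stop (about 11 N at most), left it released on the shaft, and handed the job in at about 29 s; the verdict was not shown.

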